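Honeycomb-pack the hexagonal canisters and stack the pot on them

ROBOT

A 7-joint arm with a two-finger parallel gripper is mounted at the origin on a cart in front of the work surface, level with it; the furniture and walls round the work are solid. World frame = base frame: x ahead of the robot, y to its left, z up, the work surface at z = 0. Lengths are in m, angles in rad, forces in N, time in s.
With the tool pointing down it reaches from about 0.35 to 0.9 m from the base axis. Payload 19.9 kg.
Tool frame: the origin (TCP) lies between the finger pads; the fingertips stand 19 mm ahead of it and the grasp point (between the pads) is the TCP; z points along the fingers, y is the direction in which the jaws open and shut (so a half turn about z gives the same grasp; the last joint's range is limited). The gripper opens to 94 mm and grips with 3 to 60 N. Pads are 16 mm wide; open, the fingers measure 119 mm over their backs; the gripper's body (75 mm by 177 mm) begins 78 mm behind the grasp point.
Start: joints at [1.075, 0.417, -0.01, 1.614, 0.005, 1.111, -0.053], TCP at [0.274, -0.562, 0.224] pointing down, gripper open.
Joint ranges: [-2.81, 2.81], [-0.39, 2.02], [-1.27, 1.25], [0.06, 2.57], [-1.19, 4.33], [0.19, 2], [-2.82, 2.82]. Speed limits (rad/s): [1.89, 1.89, 2.39, 2.39, 3.01, 3.01, 3.01].

INTERFACE

Orientations are given as a 3x3 rotation matrix whose columns are the frame's x, y, z axes.
In Python, from rig import robot gives the robot as it stands. Calls block until the motion is done:
- robot.move_ptp(position, orientation): joint-space move of the TCP to a pose.
- robot.move_linear(position, velocity=0.15, frame=None, threshold=None): straight line of the TCP; frame=None keeps the orientation; velocity is the mean speed in m/s. With threshold (N) it stops when the force on the tool has changed by that much, and returns True; else False.
- robot.goto_joints(angles): joint-space move.
- robot.gripper_to(opening): finger opening in m; the grip force is fixed at half the most; returns when the fingers have stopped.
- robot.pause(seconds).
- robot.ik(position, orientation): joint angles nearest the present ones, or None.
- robot.get_state(): the state.
- robot.grab_frame(name): name is "side" or "top"; returns the picture (384x512x3 uint8, red, green, blue); there is no depth.
- robot.camera_info(name): a dict with "fx", "fy", "cx", "cy" (pixels), "rvec" (rotation vector, rad) and "tvec" (3), from world to camera coordinates, as OpenCV has them. Camera axes: x right, y down, z forward; pixel columns grow to the right and rows downward; lengths in m; the calibration is good to about 2 mm. A picture is of the moment at which its call begins. camera_info takes no time and is no camera call.
A pose or a line that the arm cannot do raises robot.PlanningError and nothing moves.
- robot.sign_off(): hands the job in, once; it reports no verdict.
The state is a dict: "time": time; "qpos": joint angles; "joint_vel": joint speeds; "effort": joint torques, N m; "ee_pos": TCP position; "tool_rot": TCP orientation; "force": force on the tool from outside, world axes, zero at the start; "moment": the same for the moment, N m; "opening": finger opening in m.
Only numpy, scipy, OpenCV 4.12 (cv2) and the standard library are available. Lean on these libraries where they do the work, as an engineer would, in place of code of your own. Each camera call takes 0.05 s, during which the arm holds its last target.

TASK

Put the red and the green hexagonal canister into the wooden tray next to the blue one, so that all three stand on the tray floor nested like honeycomb cells: each touching both others flat face to flat face, with no gap, their three corners meeting at one point. Then stand the smaller yellowish pot upright on their lids, centred over the point where the three canisters meet. Leave the screwdriver, the loupe and the hammer as they are.

Things in the scene. Friction and masses are not known exactly. Their poses are not given: they have to be found in the camera images.
- tray: low square wooden tray with a cork floor, fixed to the chest top; outside 187 x 187 mm, rim 16 mm high and 6 mm thick, inside 175 x 175 mm, its floor 5 mm above its underside. Origin: centre of the underside, x and y along its sides, z up. A tall wardrobe front runs along y = +0.25 m beside the robot and the chest, and the raised side of a desk along about y = -0.33 m right of the chest
- canister_blue: closed hexagonal prism canister, 52 mm across flats (about 60 mm across corners), 62 mm tall, 0.14 to 0.28 kg; blue body, bare aluminium lid with a blue dot, flat top. Origin: centre of the underside, z up; the side faces look along its own x axis and every 60 degrees from it (0, 60, 120, ...), corners at 30, 90, ... At the start it stands in the tray, loose, on the far side of it, with a corner towards the near side (tray -x, within about 12 degrees); it may be shifted
- canister_red: closed hexagonal prism canister, 52 mm across flats (about 60 mm across corners), 62 mm tall, 0.14 to 0.28 kg; red body, bare aluminium lid with a red dot, flat top. Origin: centre of the underside, z up; the side faces look along its own x axis and every 60 degrees from it (0, 60, 120, ...), corners at 30, 90, ... Starts on the chest top, left of the tray
- canister_green: closed hexagonal prism canister, 52 mm across flats (about 60 mm across corners), 62 mm tall, 0.14 to 0.28 kg; green body, bare aluminium lid with a green dot, flat top. Origin: centre of the underside, z up; the side faces look along its own x axis and every 60 degrees from it (0, 60, 120, ...), corners at 30, 90, ... Starts on the chest top, left of the tray
- wax_pot: yellowish round plastic pot with a screw lid, fixed shut; 28 mm tall, lid (upper 14 mm) 56 mm in diameter, base (lower half) 51 mm, 0.04 to 0.085 kg. Origin: centre of the underside, z up. Starts on the chest top, left of the tray
- screwdriver: bystander, to be left where it lies: small screwdriver with a yellow band, 102 mm long and 8 mm thick, lying in front of the tray. Origin: centre of its underside, y along it
- loupe: bystander, to be left where it lies: black eye loupe, 36 mm in diameter, 27 mm tall, standing behind the tray. Origin: centre of its underside
- hammer: bystander, to be left where it lies: small hammer, 134 mm long, 20 mm high, lying behind the tray. Origin: centre of its underside, y along it
Mind the look-alikes: they are no part of the job. Leave any black look-alike of the wax_pot alone.

How it is judged:
On the way:
1. the three canisters stand nested face to face in the tray, before the pot is put on them (x of canister_blue in the frame of tray between -0.063 and 0.063 m and y of canister_blue in the frame of tray between -0.063 and 0.063 m and z of canister_blue in the frame of tray between 0.003 and 0.0075 m and angle between each of canister_blue, canister_red, canister_green's own z axis and vertical below 0.05 rad and x of canister_red in the frame of tray between -0.063 and 0.063 m and y of canister_red in the frame of tray between -0.063 and 0.063 m and z of canister_red in the frame of tray between 0.003 and 0.0075 m and x of canister_green in the frame of tray between -0.063 and 0.063 m and y of canister_green in the frame of tray between -0.063 and 0.063 m and z of canister_green in the frame of tray between 0.003 and 0.0075 m and horizontal distance between canister_blue and canister_red below 0.055 m and (y of canister_red in the frame of canister_blue between -0.006 and 0.006 m or x of canister_red in the frame of canister_blue between 0.0205 and 0.032 m or x of canister_red in the frame of canister_blue between -0.032 and -0.0205 m) and (y of canister_blue in the frame of canister_red between -0.006 and 0.006 m or x of canister_blue in the frame of canister_red between 0.0205 and 0.032 m or x of canister_blue in the frame of canister_red between -0.032 and -0.0205 m) and horizontal distance between each of canister_blue, canister_red and canister_green below 0.055 m and (y of canister_green in the frame of canister_blue between -0.006 and 0.006 m or x of canister_green in the frame of canister_blue between 0.0205 and 0.032 m or x of canister_green in the frame of canister_blue between -0.032 and -0.0205 m) and (y of canister_blue in the frame of canister_green between -0.006 and 0.006 m or x of canister_blue in the frame of canister_green between 0.0205 and 0.032 m or x of canister_blue in the frame of canister_green between -0.032 and -0.0205 m) and (y of canister_green in the frame of canister_red between -0.006 and 0.006 m or x of canister_green in the frame of canister_red between 0.0205 and 0.032 m or x of canister_green in the frame of canister_red between -0.032 and -0.0205 m) and (y of canister_red in the frame of canister_green between -0.006 and 0.006 m or x of canister_red in the frame of canister_green between 0.0205 and 0.032 m or x of canister_red in the frame of canister_green between -0.032 and -0.0205 m) and z of wax_pot in the frame of tray below 0.045 m), for 0.2 s.
At the end, for the whole second after the job is handed in: All three canisters stand upright on the tray floor, each pair's centres under 55 mm apart (52 = touching) and square before each other's faces within about 6 mm sideways; the pot stands upright on their lids, under 42 mm from each canister's axis (30 = exactly centred); all at rest (x of canister_blue in the frame of tray between -0.063 and 0.063 m and y of canister_blue in the frame of tray between -0.063 and 0.063 m and z of canister_blue in the frame of tray between 0.003 and 0.0075 m and angle between each of canister_blue, canister_red, canister_green, wax_pot's own z axis and vertical below 0.05 rad and x of canister_red in the frame of tray between -0.063 and 0.063 m and y of canister_red in the frame of tray between -0.063 and 0.063 m and z of canister_red in the frame of tray between 0.003 and 0.0075 m and x of canister_green in the frame of tray between -0.063 and 0.063 m and y of canister_green in the frame of tray between -0.063 and 0.063 m and z of canister_green in the frame of tray between 0.003 and 0.0075 m and horizontal distance between canister_blue and canister_red below 0.055 m and (y of canister_red in the frame of canister_blue between -0.006 and 0.006 m or x of canister_red in the frame of canister_blue between 0.0205 and 0.032 m or x of canister_red in the frame of canister_blue between -0.032 and -0.0205 m) and (y of canister_blue in the frame of canister_red between -0.006 and 0.006 m or x of canister_blue in the frame of canister_red between 0.0205 and 0.032 m or x of canister_blue in the frame of canister_red between -0.032 and -0.0205 m) and horizontal distance between each of canister_blue, canister_red and canister_green below 0.055 m and (y of canister_green in the frame of canister_blue between -0.006 and 0.006 m or x of canister_green in the frame of canister_blue between 0.0205 and 0.032 m or x of canister_green in the frame of canister_blue between -0.032 and -0.0205 m) and (y of canister_blue in the frame of canister_green between -0.006 and 0.006 m or x of canister_blue in the frame of canister_green between 0.0205 and 0.032 m or x of canister_blue in the frame of canister_green between -0.032 and -0.0205 m) and (y of canister_green in the frame of canister_red between -0.006 and 0.006 m or x of canister_green in the frame of canister_red between 0.0205 and 0.032 m or x of canister_green in the frame of canister_red between -0.032 and -0.0205 m) and (y of canister_red in the frame of canister_green between -0.006 and 0.006 m or x of canister_red in the frame of canister_green between 0.0205 and 0.032 m or x of canister_red in the frame of canister_green between -0.032 and -0.0205 m) and z of wax_pot in the frame of tray between 0.064 and 0.0705 m and horizontal distance between wax_pot and canister_blue below 0.042 m and horizontal distance between wax_pot and canister_red below 0.042 m and horizontal distance between wax_pot and canister_green below 0.042 m and linear speed of each of canister_blue, canister_red, canister_green, wax_pot below 0.01 m/s).
It fails at once if the screwdriver is shifted by more than 25 mm (distance of screwdriver from where it was at the start of the episode above 0.025 m).
It fails at once if the loupe is shifted by more than 25 mm (distance of loupe from where it was at the start of the episode above 0.025 m).
It fails at once if the hammer is shifted by more than 25 mm (distance of hammer from where it was at the start of the episode above 0.025 m).
It also fails if it takes over 72 s, if anything falls off the work surface, if the arm or the gripper's body presses on something with over 40 N, if the wrist force passes 120 N, or if a joint passes its speed limit or range.

## Working session

There is one attempt and no reset: what is moved stays moved. The work goes in short steps, each a Python script; the robot and the scene stay as the last script left them, time stands still between calls to the robot, and variables do not carry over. Pictures are saved under pics/ and viewed, and the job is handed in when it is done.

```bash
ls; mkdir -p pics
python3 - <<'E'
from rig import robot
import cv2
for n in("side","top"):
    cv2.imwrite(f"pics/{n}0.png",cv2.cvtColor(robot.grab_frame(n),cv2.COLOR_RGB2BGR)); print(robot.camera_info(n))
s=robot.get_state();print(s)
E
```

```text
pics
{'fx': 497.8703421797402, 'fy': 497.8703421797402, 'cx': 262.2271840277145, 'cy': 197.28935356383766, 'rvec': array([ 1.42805745, -2.40191281,  0.63309387]), 'tvec': array([0.24631545, 0.51137746, 0.70976618])}
{'fx': 355.4933368532177, 'fy': 355.4933368532177, 'cx': 246.55640269904146, 'cy': 186.1597480385429, 'rvec': array([ 2.16276897, -2.19043527,  0.08936959]), 'tvec': array([-0.03899045,  0.62333971,  0.83229015])}
{'time': 0.1, 'qpos': array([ 1.07548373,  0.41788293, -0.01029737,  1.61413527,  0.00474881,
        1.1106904 , -0.05300606]), 'joint_vel': array([-0.0010403 , -0.0008146 ,  0.00140941, -0.0010435 , -0.00055459,
       -0.0009878 ,  0.00102804]), 'effort': array([ 1.57189563e-03, -8.52577686e+01,  6.39649630e-01, -4.26695216e+01,
       -4.89575369e-02,  1.64127880e-02,  6.00704468e-06]), 'ee_pos': array([ 0.27382942, -0.56145689,  0.22389849]), 'tool_rot': array([[ 8.98774037e-01,  4.38411767e-01, -5.94542722e-04],
       [ 4.38412151e-01, -8.98773577e-01,  9.18866078e-04],
       [-1.31517587e-04, -1.08650773e-03, -9.99999401e-01]]), 'force': array([-0.80394956, -0.90519909, -0.46877008]), 'moment': array([0.03664623, 0.02213678, 0.00824566]), 'opening': 0.09384820445749917}
```

View pics/side0.png

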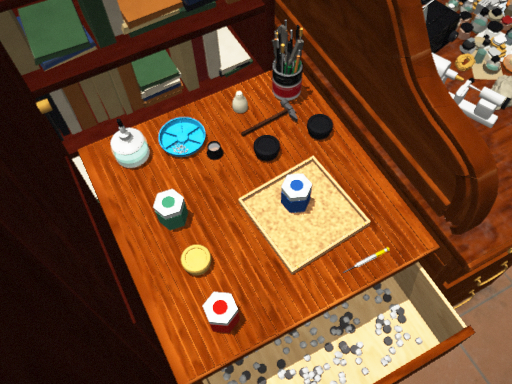

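View pics/top0.png

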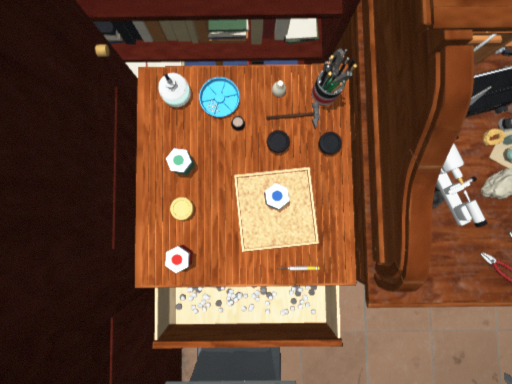

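The top view shows red (177,260), yellow pot (181,209), green (179,160) and blue in the tray (277,197). In the side view these are at (221,308), (196,260), (170,204) and (296,188).

Candidates for the pot:
- yellow round: side (196,260), top (181,209). This matches the description.
- black round ones: side (266,148) and (319,127), top (278,142) and (330,143). These are look-alikes.
- blue dish: top (219,97). Not the pot.

Candidates for the canisters: only the lids with a red, green or blue dot.

```bash
cat > h.py <<'E'
import numpy as np, cv2
from rig import robot
def cam(n):
    c=robot.camera_info(n);K=np.array([[c['fx'],0,c['cx']],[0,c['fy'],c['cy']],[0,0,1]])
    R=cv2.Rodrigues(np.array(c['rvec']))[0];t=np.array(c['tvec']);return K,R,t
def rays(n,uv):
    K,R,t=cam(n);uv=np.atleast_2d(uv).astype(float)
    d=np.c_[uv,np.ones(len(uv))]@np.linalg.inv(K).T@R
    return -R.T@t,d
def onz(n,uv,z):
    o,d=rays(n,uv);return (o+d*((z-o[2])/d[:,2])[:,None])
def tri(a,b):
    o1,d1=rays("side",a);o2,d2=rays("top",b);d1=d1[0]/np.linalg.norm(d1);d2=d2[0]/np.linalg.norm(d2)
    A=np.c_[d1,-d2];s=np.linalg.lstsq(A,o2-o1,rcond=None)[0]
    p,q=o1+s[0]*d1,o2+s[1]*d2;return (p+q)/2,np.linalg.norm(p-q)
def proj(n,P):
    K,R,t=cam(n);x=(np.atleast_2d(P)@R.T+t)@K.T;return x[:,:2]/x[:,2:]
S=4
def up(im): return cv2.resize(im,None,fx=S,fy=S,interpolation=cv2.INTER_CUBIC)
def masks(im):
    h=cv2.cvtColor(up(im),cv2.COLOR_RGB2HSV).astype(int);H,s,v=h[...,0],h[...,1],h[...,2]
    m={}
    m['red']=((H<5)|(H>175))&(s>200)&(v>150)
    m['green']=(H>60)&(H<88)&(s>120)&(v>80)
    m['blue']=(H>100)&(H<125)&(s>150)&(v>110)
    m['pot']=(H>22)&(H<34)&(s>90)&(v>120)
    m['white']=(s<60)&(v>150)
    return {k:(x.astype(np.uint8)*255) for k,x in m.items()}
def blobs(m,lo,hi):
    cs,_=cv2.findContours(m,cv2.RETR_EXTERNAL,cv2.CHAIN_APPROX_NONE)
    out=[]
    for c in cs:
        a=cv2.contourArea(c)/S/S
        if lo<a<hi:
            M=cv2.moments(c);out.append((a,(np.array([M['m10'],M['m01']])/M['m00']+.5)/S-.5,c))
    return sorted(out,key=lambda b:-b[0])
def down(phi):
    # tool z down, tool y (jaw) along angle phi in xy
    y=np.array([np.cos(phi),np.sin(phi),0]);z=np.array([0,0,-1.]);return np.c_[np.cross(y,z),y,z]
def snap(n,name,box=None,k=1):
    im=robot.grab_frame(n)
    o=im
    if box: u0,v0,u1,v1=box;o=im[v0:v1,u0:u1]
    o=cv2.resize(o,None,fx=k,fy=k,interpolation=cv2.INTER_CUBIC)
    cv2.imwrite(f"pics/{name}.png",cv2.cvtColor(o,cv2.COLOR_RGB2BGR));return im
E
python3 - <<'E'
from h import *
for n in("side","top"):
    im=cv2.cvtColor(cv2.imread(f"pics/{n}0.png"),cv2.COLOR_BGR2RGB);m=masks(im)
    print(n)
    for k in m:
        lo,hi=(20,2500) if k!='white' else (250,1500)
        for a,c,_ in blobs(m[k],lo,hi)[:8]: print(k,round(a),c.round(1), onz(n,c,.062)[0].round(4))
im=cv2.imread("pics/side0.png");cv2.imwrite("pics/crop0.png",cv2.resize(im[160:340,130:400],None,fx=2.9,fy=2.9,interpolation=cv2.INTER_CUBIC))
E
```

```text
side
red 138 [219.6 306.7] [0.4548 0.1148 0.062 ]
red 29 [507.3  18.8] [ 0.7553 -0.7827  0.062 ]
green 90 [167.8 201.5] [0.6835 0.1118 0.062 ]
blue 93 [296.3 184.7] [ 0.5994 -0.1181  0.062 ]
pot 581 [195.2 257.7] [0.5549 0.1139 0.062 ]
pot 433 [329.5 199.4] [ 0.5415 -0.1562  0.062 ]
pot 237 [265.6 199.6] [ 0.5987 -0.0511  0.062 ]
pot 231 [305.7 228.7] [ 0.5105 -0.0859  0.062 ]
pot 215 [279.9 240.2] [ 0.513  -0.0336  0.062 ]
pot 199 [305.6 248. ] [ 0.4777 -0.0661  0.062 ]
pot 143 [275. 216.] [ 0.5599 -0.0497  0.062 ]
pot 118 [335.2 228.9] [ 0.4844 -0.1325  0.062 ]
white 1118 [129.4 147.2] [0.8364 0.1305 0.062 ]
white 816 [229.4  49.1] [ 0.9843 -0.1671  0.062 ]
white 812 [219.7 307.3] [0.4537 0.115  0.062 ]
white 677 [491.8  89.7] [ 0.6038 -0.6029  0.062 ]
white 575 [167.9 202.2] [0.682  0.1121 0.062 ]
white 568 [296.2 185.3] [ 0.5984 -0.1173  0.062 ]
white 281 [313.8 373.3] [0.2884 0.032  0.062 ]
white 256 [475.3 110.9] [ 0.5755 -0.5341  0.062 ]
top
blue 58 [276.7 195.3] [ 0.5976 -0.1164  0.062 ]
pot 356 [180.9 208.1] [0.5709 0.1049 0.062 ]
white 891 [452.6 176.7] [ 0.6357 -0.5243  0.062 ]
white 753 [174.   89.4] [0.8522 0.1222 0.062 ]
white 556 [499.7 183.9] [ 0.6174 -0.632   0.062 ]
white 546 [301.8  28.1] [ 0.9994 -0.1846  0.062 ]
white 475 [276.8 195.5] [ 0.5973 -0.1165  0.062 ]
white 473 [176.6 259.2] [0.455  0.1145 0.062 ]
white 446 [178.1 159.8] [0.6834 0.1117 0.062 ]
white 406 [471.  211.7] [ 0.5543 -0.5615  0.062 ]
```

View pics/crop0.png

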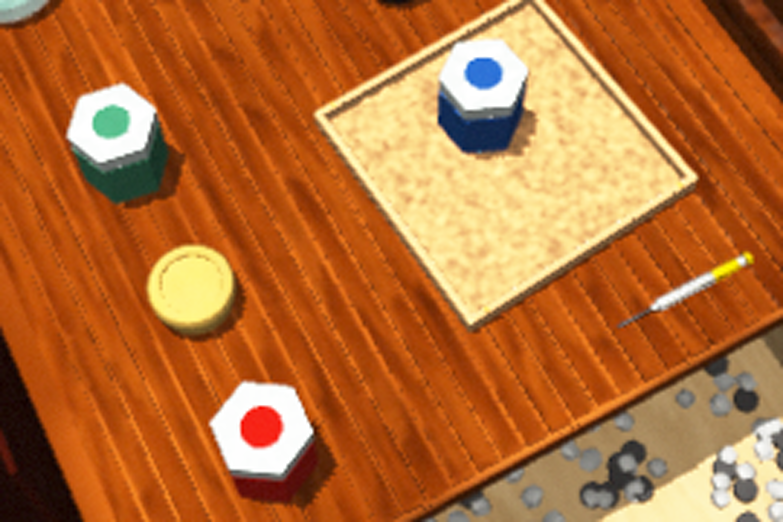

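Crop: the yellow pot at crop (192,290) is a plain round lidded pot, so it is the right one. The red, green and blue hex lids have clear dots. Next I measure heights from both views, the lid orientations and the tray frame.

```bash
cat >> h.py <<'E'
def lids(ims,z={},near=None):
    """white lid blobs in both views -> triangulated centre, orientation (face normal angle mod 60deg)"""
    seeds=near or {'red':(.4545,.1148),'green':(.6835,.1118),'blue':(.598,-.117)}
    out={}
    for k,s in seeds.items():
        zz=z.get(k,.062);r={}
        for n in ims:
            m=masks(ims[n]); full=cv2.bitwise_or(m['white'],m[k])
            p=proj(n,[s[0],s[1],zz])[0];best=None
            cs,_=cv2.findContours(m['white'],cv2.RETR_EXTERNAL,cv2.CHAIN_APPROX_NONE)
            for c in cs:
                a=cv2.contourArea(c)/16
                if a<200 or a>1300: continue
                M=cv2.moments(c);q=(np.array([M['m10'],M['m01']])/M['m00']+.5)/S-.5
                d=np.linalg.norm(q-p)
                if best is None or d<best[0]: best=(d,q,c,a)
            if best is None or best[0]>25: continue
            d,q,c,a=best
            mm=np.zeros(m['white'].shape,np.uint8);cv2.drawContours(mm,[c],-1,255,-1)
            v,u=np.nonzero(mm);P=onz(n,np.c_[(u+.5)/S-.5,(v+.5)/S-.5],zz)[:,:2]
            ctr=P.mean(0);w=(P-ctr)@[1,1j];ph=np.angle(np.sum(w**6))/6 # corner dir
            A=None
            r[n]=(q,ctr,np.degrees(ph+np.pi/6)%60,a)
        out[k]=r
    return out
E
python3 - <<'E'
from h import *
ims={n:cv2.cvtColor(cv2.imread(f"pics/{n}0.png"),cv2.COLOR_BGR2RGB) for n in("side","top")}
for k,r in lids(ims,{'blue':.067}).items():
    p,e=tri(r['side'][0],r['top'][0]);print(k,'tri',p.round(4),round(e,4),[(n,v[1].round(4),round(v[2],1),round(v[3])) for n,v in r.items()])
p,e=tri([195.2,257.7],[180.9,208.1]);print('pot',p.round(4),e,onz("side",[195.2,257.7],.028),onz("top",[180.9,208.1],.028))
# pot top-face: ok ; tray corners by hand from rim mask
for n in ims:
    h=cv2.cvtColor(up(ims[n]),cv2.COLOR_RGB2HSV).astype(int);H,s,v=h[...,0],h[...,1],h[...,2]
    m=((H>12)&(H<30)&(s>40)&(s<190)&(v>110)).astype(np.uint8)*255
    m=cv2.morphologyEx(m,cv2.MORPH_CLOSE,np.ones((13,13)));m=cv2.morphologyEx(m,cv2.MORPH_OPEN,np.ones((5,5)))
    for a,c,cc in blobs(m,3000,20000):
        q=cv2.approxPolyDP(cv2.convexHull(cc),20,True)[:,0]/S
        P=onz(n,q,.016);print(n,a,c,q.tolist(),P[:,:2].round(4).tolist(),P[:,:2].mean(0))
        print(cv2.minAreaRect((onz(n,cc[:,0]/S,.016)[:,:2]*1000).astype(np.float32)))
E
```

```text
red tri [0.4546 0.1149 0.0592] 0.0002 [('side', array([0.4537, 0.115 ]), np.float64(26.1), 812), ('top', array([0.455 , 0.1145]), np.float64(25.6), 473)]
green tri [0.6837 0.1121 0.0593] 0.0003 [('side', array([0.6821, 0.1121]), np.float64(51.7), 575), ('top', array([0.6834, 0.1117]), np.float64(52.3), 446)]
blue tri [ 0.5971 -0.1163  0.0646] 0.0002 [('side', array([ 0.5959, -0.1156]), np.float64(37.4), 568), ('top', array([ 0.597, -0.116]), np.float64(36.8), 475)]
pot [0.5718 0.1117 0.0248] 0.00045650105318841504 [[0.57022814 0.11172384 0.028     ]] [[0.57184271 0.1113089  0.028     ]]
side 8347.03125 [303.12136285 213.07438445] [[313.75, 155.5], [370.75, 221.75], [291.25, 274.0], [238.0, 199.0]] [[0.6667, -0.202], [0.4813, -0.2176], [0.4622, -0.0298], [0.6495, -0.016]] [ 0.56493562 -0.11634142]
((564.3612060546875, -116.00143432617188), (192.23068237304688, 191.04965209960938), 5.2678704261779785)
top 6012.875 [275.69824994 208.95165712] [[310.0, 167.5], [319.0, 243.0], [241.75, 252.0], [234.25, 174.75]] [[0.6676, -0.2032], [0.4839, -0.2198], [0.4648, -0.0333], [0.6521, -0.0171]] [ 0.56712696 -0.11832943]
((567.5601806640625, -117.87443542480469), (190.6258544921875, 189.63735961914062), 5.210976600646973)
```

Heights triangulate to about 59/59/65/25 mm. That is uniformly about 3 mm low against the stated 62/62/67/28, so I treat it as a calibration and edge bias. Tray centre is (0.566,-0.1175), yaw about 5°. The blue corner points to 187°. I'll put red in the left slot and green in the right, each gripped on the pair of faces that stays free.

```bash
cat >> h.py <<'E'
def ikbest(p,deg):
    best=None
    for k in (0,180,-180):
        R=down(np.radians(deg+k));q=robot.ik(p,R)
        if q is None: continue
        q=np.array(q);cost=np.abs(q-robot.get_state()['qpos']).max()+ (10 if abs(q[6])>2.7 else 0)
        if best is None or cost<best[0]: best=(cost,R,q)
    return best
def st(msg=''):
    s=robot.get_state();print(msg,'t',round(s['time'],2),'p',s['ee_pos'].round(4),'f',s['force'].round(2),'open',round(s['opening'],4));return s
E
python3 - <<'E'
from h import *
for p,d in [((.27,-.25,.25),0),((.4545,.1148,.15),26),((.549,-.096,.16),37),((.683,.112,.15),-8),((.5555,-.1476,.16),-23),((.571,.1115,.15),90),((.571,.1115,.15),0)]:
    b=ikbest(p,d);print(p,d,None if b is None else (round(b[0],2),b[2].round(2)))
E
```

```text
(0.27, -0.25, 0.25) 0 (np.float64(0.75), array([ 1.01, -0.09, -0.32,  2.15, -0.03,  1.07,  0.7 ]))
(0.4545, 0.1148, 0.15) 26 (np.float64(0.88), array([ 0.45,  0.35, -0.89,  2.04,  0.35,  0.9 , -0.18]))
(0.549, -0.096, 0.16) 37 (np.float64(0.64), array([ 0.63,  0.44, -0.65,  1.83,  0.32,  0.97,  0.5 ]))
(0.683, 0.112, 0.15) -8 (np.float64(0.85), array([ 0.23,  0.7 , -0.67,  1.48,  0.46,  1.13, -0.67]))
(0.5555, -0.1476, 0.16) -23 (np.float64(0.57), array([ 0.51,  0.42, -0.38,  1.79,  0.19,  0.96, -0.35]))
(0.571, 0.1115, 0.15) 90 (np.float64(1.02), array([ 0.35,  0.54, -0.79,  1.77,  0.45,  1.01,  0.96]))
(0.571, 0.1115, 0.15) 0 (np.float64(0.81), array([ 0.27,  0.51, -0.67,  1.78,  0.37,  0.99, -0.55]))
```

Run:
```python
from h import *
b=ikbest((.30,-.25,.25),26)
robot.move_linear((.27,-.28,.25),velocity=.3);st()
b=ikbest((.4545,.1148,.13),26);robot.move_ptp((.4545,.1148,.13),b[1]);st('above')
snap("side","s1");snap("top","t1")
robot.gripper_to(.08)
hit=robot.move_linear((.4545,.1148,.041),velocity=.12,threshold=8);st(f'down {hit}')
```

```text
t 1.19 p [ 0.27   -0.2811  0.2499] f [-0.41  0.32 -0.39] open 0.094
above t 2.85 p [0.4548 0.1136 0.13  ] f [-0.19 -0.9  -0.23] open 0.0943
down False t 4.29 p [0.4548 0.115  0.0415] f [ 0.28  0.03 -0.1 ] open 0.08
```

```bash
python3 - <<'E'
from h import *
robot.gripper_to(.045);st('grip')
robot.move_linear((.4545,.1148,.15),velocity=.2);st('lift')
snap("side","s2");snap("top","t2")
E
python3 -c "
import cv2,numpy as np
cv2.imwrite('pics/c2.png',np.vstack([cv2.imread('pics/s2.png')[100:384],cv2.imread('pics/t2.png')[100:384]]))"
```

```text
grip t 4.84 p [0.4547 0.1148 0.0412] f [-0.27 -1.16  6.17] open 0.0516
lift t 5.53 p [0.4541 0.1143 0.1491] f [ 0.07 -0.03 -2.29] open 0.0518
```

View pics/c2.png

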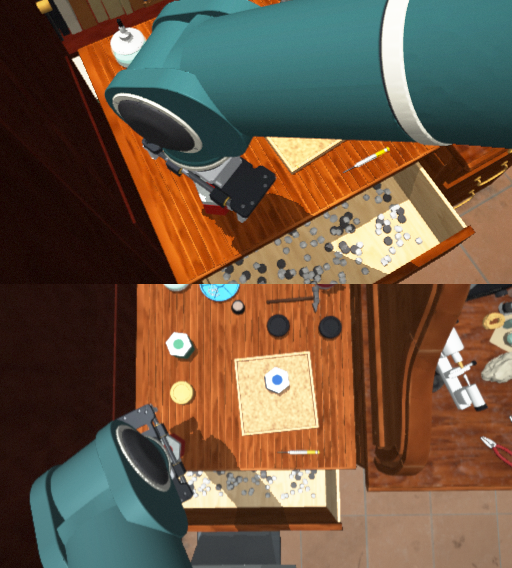

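Run:
```python
from h import *
b=np.array([.5971,-.1163]);d=lambda a:np.array([np.cos(np.radians(a)),np.sin(np.radians(a))])
T=b+.052*d(157);A=T+.006*d(157)
bb=ikbest((*A,.15),37);robot.move_ptp((*A,.15),bb[1]);st('above')
robot.move_linear((*A,.06),velocity=.15)
h=robot.move_linear((*A,.0462),velocity=.03,threshold=6);s=st(f'down {h}')
z=s['ee_pos'][2]
P=T-.0025*d(157)
h=robot.move_linear((*P,max(z,.0455)),velocity=.02,threshold=4);s=st(f'push {h}')
print('to slot',(s['ee_pos'][:2]-b)@d(157))
```

```text
above t 6.54 p [ 0.5434 -0.0924  0.1496] f [ 0.88 -0.07 -2.23] open 0.0516
down True t 7.78 p [ 0.5436 -0.0938  0.0461] f [-2.79 -0.58  8.46] open 0.0516
push True t 7.98 p [ 0.5436 -0.0939  0.0462] f [-2.95  0.7   9.33] open 0.0516
to slot 0.05799688610997634
```

```bash
python3 - <<'E'
from h import *
b=np.array([.5971,-.1163]);d=lambda a:np.array([np.cos(np.radians(a)),np.sin(np.radians(a))])
T=b+.052*d(157);A=T+.006*d(157);z=.0472
robot.move_linear((*A,z),velocity=.02);st('raise')
P=T-.0025*d(157)
h=robot.move_linear((*P,z),velocity=.015,threshold=3);s=st(f'push {h}')
print('to slot',(s['ee_pos'][:2]-b)@d(157))
snap("side","s3");snap("top","t3")
E
python3 -c "
import cv2,numpy as np
cv2.imwrite('pics/c3.png',np.vstack([cv2.imread('pics/s3.png')[100:384],cv2.imread('pics/t3.png')[100:384]]))"
```

```text
raise t 8.23 p [ 0.5436 -0.0936  0.0471] f [ 0.52  0.3  -0.12] open 0.0519
push False t 8.95 p [ 0.5516 -0.097   0.0472] f [ 0.09  0.25 -2.07] open 0.052
to slot 0.049474930409323485
```

View pics/c3.png

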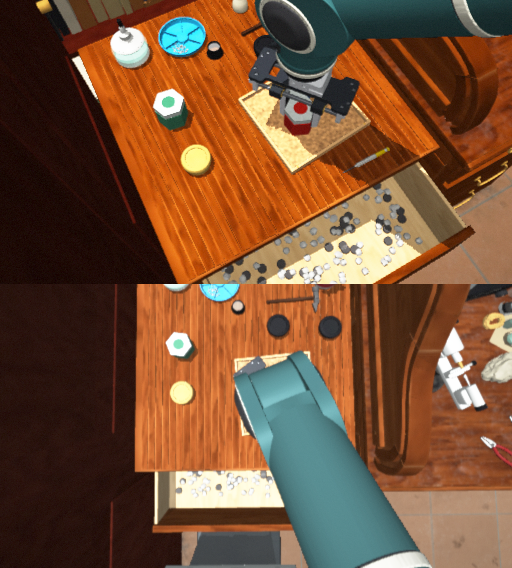

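```bash
python3 - <<'E'
from h import *
p=robot.get_state()['ee_pos'];
robot.move_linear((p[0],p[1],.0459),velocity=.02,threshold=6);st('set')
robot.gripper_to(.066);st('open')
robot.move_linear((p[0],p[1],.15),velocity=.2)
G=(.683,.112)
bb=ikbest((*G,.14),-8);robot.move_ptp((*G,.14),bb[1]);s=st('above green')
ims={n:snap(n,n[0]+"4") for n in("side","top")}
for k,r in lids(ims,{'blue':.067,'red':.067},{'red':(.551,-.097),'blue':(.598,-.117)}).items():
    print(k,[(n,v[1].round(4),round(v[2],1),round(v[3])) for n,v in r.items()])
    if len(r)==2: print(tri(r['side'][0],r['top'][0]))
E
python3 -c "
import cv2,numpy as np
cv2.imwrite('pics/c4.png',np.vstack([cv2.imread('pics/s4.png')[100:384],cv2.imread('pics/t4.png')[100:384]]))"
```

```text
set t 9.3 p [ 0.5516 -0.097   0.0461] f [-3.22  0.37  5.44] open 0.052
open t 9.75 p [ 0.5516 -0.097   0.0459] f [ 0.04 -0.33 -0.12] open 0.0663
above green t 11.42 p [0.6826 0.1107 0.139 ] f [-0.13 -0.65 -0.88] open 0.0658
red [('side', array([ 0.573, -0.106]), np.float64(5.1), 1209), ('top', array([ 0.5757, -0.1072]), np.float64(8.5), 976)]
(array([ 0.57564178, -0.10776767,  0.06074942]), np.float64(0.00039372439531843676))
blue [('side', array([ 0.573, -0.106]), np.float64(5.1), 1209), ('top', array([ 0.5757, -0.1072]), np.float64(8.5), 976)]
(array([ 0.57564178, -0.10776767,  0.06074942]), np.float64(0.00039372439531843676))
```

View pics/c4.png

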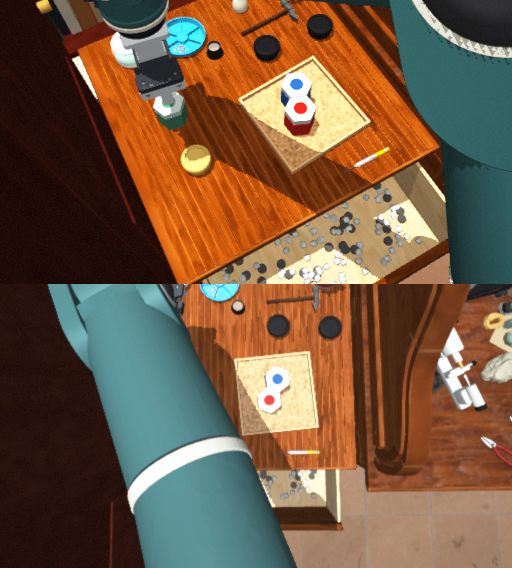

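Red and blue lids now touch: side view (296,184)/(300,208), top view (277,195)/(269,216). I'll locate them by their dots.

```bash
cat >> h.py <<'E'
def dots(ims,seeds,z=.067,rad=12):
    """dot centroids near the seeds, per view"""
    out={}
    for k,s in seeds.items():
        for n in ims:
            h=cv2.cvtColor(up(ims[n]),cv2.COLOR_RGB2HSV).astype(int);H,sa,v=h[...,0],h[...,1],h[...,2]
            m={'red':((H<8)|(H>172))&(sa>110)&(v>130),'green':(H>60)&(H<90)&(sa>70)&(v>80),'blue':(H>98)&(H<128)&(sa>90)&(v>100)}[k]
            p=proj(n,[s[0],s[1],z])[0];c=[b for b in blobs(m.astype(np.uint8)*255,15,260) if np.linalg.norm(b[1]-p)<rad]
            if c:
                b=min(c,key=lambda b:np.linalg.norm(b[1]-p));out[k,n]=(b[1],onz(n,b[1],z)[0][:2],b[0])
    return out
E
python3 - <<'E'
from h import *
for i,sd in ((0,{'blue':(.598,-.117)}),(4,{'red':(.551,-.097),'blue':(.598,-.117)})):
    ims={n:cv2.cvtColor(cv2.imread(f"pics/{f}{i}.png"),cv2.COLOR_BGR2RGB) for n,f in(("side","side" if i==0 else "s"),("top","top" if i==0 else "t"))}
    D=dots(ims,sd)
    for k,v in D.items(): print(i,k,v[0].round(1),v[1].round(4),round(v[2]))
    if i:
        for n in ims:
            w=D['blue',n][1]-D['red',n][1];print(n,np.linalg.norm(w),np.degrees(np.arctan2(w[1],w[0])))
            # blue/red lid orientation via splitting merged blob
            m=masks(ims[n]);full=cv2.bitwise_or(m['white'],cv2.bitwise_or(m['red'],m['blue']))
            pb,pr=D['blue',n][1],D['red',n][1]
            cs=blobs(m['white'],300,2600);mid=proj(n,[*(pb+pr)/2,.067])[0]
            c=min(cs,key=lambda b:np.linalg.norm(b[1]-mid))[2]
            mm=np.zeros(m['white'].shape,np.uint8);cv2.drawContours(mm,[c],-1,255,-1);v,u=np.nonzero(mm)
            P=onz(n,np.c_[(u+.5)/4-.5,(v+.5)/4-.5],.067)[:,:2]
            cen=(pb+pr)/2;e=(pb-pr)/np.linalg.norm(pb-pr)
            for nm,sg in(('blue',1),('red',-1)):
                Q=P[(P-P.mean(0))@e*sg>0];x=(Q-Q.mean(0))@[1,1j]
                print(n,nm,Q.mean(0).round(4),(np.degrees(np.angle(np.sum(x**6))/6)+30)%60)
E
```

```text
0 ('blue', 'side') [296.3 184.7] [ 0.5967 -0.1163] 107
0 ('blue', 'top') [276.7 195.4] [ 0.5972 -0.116 ] 76
4 ('red', 'side') [300.  207.7] [ 0.5506 -0.0973] 114
4 ('red', 'top') [268.9 215.6] [ 0.5511 -0.0972] 72
4 ('blue', 'side') [296.1 183.8] [ 0.5987 -0.117 ] 104
4 ('blue', 'top') [277.1 194.5] [ 0.5992 -0.1169] 73
side 0.051997464624288676 -22.269449104304254
side blue [ 0.5978 -0.1162] 38.2231607704571
side red [ 0.5492 -0.0962] 36.4017060604348
top 0.05193886620940943 -22.262346450714798
top blue [ 0.6    -0.1174] 35.645580240499505
top red [ 0.551  -0.0969] 36.9741846496778
```

Red to blue is 52.0 mm in both views, so they are flush, at angle 157.7°. Next is green.

Run:
```python
from h import *
d=lambda a:np.array([np.cos(np.radians(a)),np.sin(np.radians(a))])
G=(.6833,.1118)
robot.gripper_to(.08)
print(robot.move_linear((*G,.041),velocity=.12,threshold=8));st('down')
robot.gripper_to(.045);st('grip')
robot.move_linear((*G,.15),velocity=.2);st('lift')
b=np.array([.5990,-.1170]);r=np.array([.5509,-.0972])
T=((b+r)/2)+.052*.8660*d(157.7+90);print(T)
A=T+.008*d(247.7-8) ; bb=ikbest((*A,.15),-22.5);robot.move_ptp((*A,.15),bb[1]);st('above')
robot.move_linear((*A,.07),velocity=.15)
h=robot.move_linear((*A,.0472),velocity=.04,threshold=8);s=st(f'down {h}')
h=robot.move_linear((*(T+.0005*d(247.7)),.0472),velocity=.015,threshold=5);s=st(f'push {h}')
```

```text
False
down t 12.94 p [0.6838 0.112  0.0418] f [ 0.4  -0.    0.37] open 0.0804
grip t 13.49 p [0.6834 0.1118 0.0412] f [ 0.32 -0.43  3.44] open 0.052
lift t 14.18 p [0.6827 0.1115 0.1487] f [-0.11  0.07 -2.7 ] open 0.0521
[ 0.55786233 -0.14876404]
above t 15.32 p [ 0.5546 -0.1543  0.1499] f [-0.17  0.33 -1.81] open 0.0516
down False t 16.73 p [ 0.5539 -0.1556  0.0472] f [ 0.18 -0.31 -2.02] open 0.0518
push False t 17.38 p [ 0.5577 -0.1492  0.0472] f [-0.5  -0.24 -1.52] open 0.0519
```

Run:
```python
from h import *
d=lambda a:np.array([np.cos(np.radians(a)),np.sin(np.radians(a))])
T=np.array([.55786,-.14876])-.001*d(247.7)
h=robot.move_linear((*T,.0472),velocity=.01,threshold=5);s=st(f'push {h}')
robot.move_linear((*T,.0459),velocity=.02,threshold=6);st('set')
robot.gripper_to(.062);st('open')
robot.move_linear((*T,.15),velocity=.2)
G=(.571,.1115);bb=ikbest((*G,.14),0);robot.move_ptp((*G,.14),bb[1]);s=st('above pot')
ims={n:snap(n,n[0]+"5") for n in("side","top")}
D=dots(ims,{'red':(.551,-.097),'blue':(.599,-.117),'green':(.558,-.148)})
for k,v in D.items(): print(k,v[0].round(1),v[1].round(4),round(v[2]))
for n in ims:
  for a,c in(('blue','red'),('red','green'),('green','blue')):
    if (a,n) in D and (c,n) in D:
        w=D[a,n][1]-D[c,n][1];print(n,a,c,np.linalg.norm(w).round(4),np.degrees(np.arctan2(w[1],w[0])).round(1))
cv2.imwrite('pics/c5.png',np.vstack([cv2.resize(cv2.imread('pics/s5.png')[150:280,220:390],None,fx=3.3,fy=3.3)[:290],cv2.resize(cv2.imread('pics/t5.png')[160:260,220:390],None,fx=3.3,fy=3.3)[:300]]))
```

```text
push False t 17.68 p [ 0.5582 -0.1479  0.0472] f [-0.16 -1.29 -2.64] open 0.0519
set t 17.93 p [ 0.5583 -0.1479  0.0462] f [-3.68 -1.24  4.78] open 0.0515
open t 18.32 p [ 0.5583 -0.1477  0.0459] f [-0.1  -0.4  -0.15] open 0.0622
above pot t 20.01 p [0.5713 0.1096 0.1396] f [-0.53  0.35 -0.3 ] open 0.0618
('red', 'side') [299.4 207.8] [ 0.551  -0.0961] 114
('red', 'top') [268.3 215.5] [ 0.5515 -0.0958] 73
('blue', 'side') [295.5 183.8] [ 0.5992 -0.116 ] 103
('blue', 'top') [276.6 194.3] [ 0.5997 -0.1157] 74
('green', 'side') [321.1 193.3] [ 0.5581 -0.1476] 104
('green', 'top') [290.8 212.1] [ 0.5585 -0.1474] 70
side blue red 0.0522 -22.4
side red green 0.052 97.8
side green blue 0.0519 -142.5
top blue red 0.0522 -22.4
top red green 0.052 97.7
top green blue 0.052 -142.5
```

View pics/c5.png

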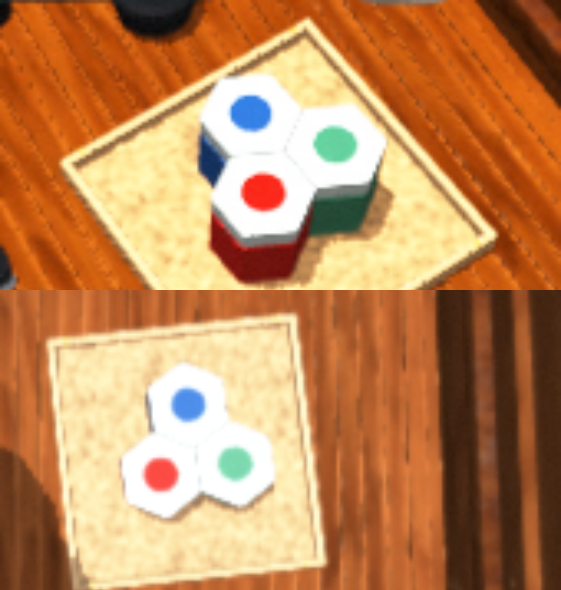

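The three canisters are nested: all pairs are 52.0–52.2 mm apart in both views, with directions 60° apart. Now the pot.

Run:
```python
from h import *
G=(.5714,.1114);C=(.5697,-.1198)
robot.gripper_to(.085)
print(robot.move_linear((*G,.024),velocity=.1,threshold=8));st('down')
robot.gripper_to(.04);s=st('grip');z0=s['ee_pos'][2]
if not .050<s['opening']<.06: raise SystemExit('bad grip')
robot.move_linear((*G,.17),velocity=.2);st('lift')
bb=ikbest((*C,.17),0);robot.move_ptp((*C,.17),bb[1]);st('above')
robot.move_linear((*C,.10),velocity=.12);robot.pause(.2)
h=robot.move_linear((*C,z0+.0668),velocity=.015,threshold=4);st(f'set {h}')
snap("side","s6",(200,120,400,280),3)
```

```text
False
down t 21.98 p [0.5718 0.1115 0.0246] f [-0.16 -0.89 -0.28] open 0.0853
grip t 22.56 p [0.5715 0.1114 0.0241] f [-1.12 -0.17  2.26] open 0.055
lift t 23.44 p [0.5709 0.1111 0.1689] f [ 0.29 -0.18 -1.42] open 0.0549
above t 24.36 p [ 0.5699 -0.1179  0.1698] f [-0.35  0.75 -0.48] open 0.0552
set True t 25.88 p [ 0.5696 -0.1198  0.0911] f [-1.42 -0.78  6.63] open 0.0553
```

View pics/s6.png

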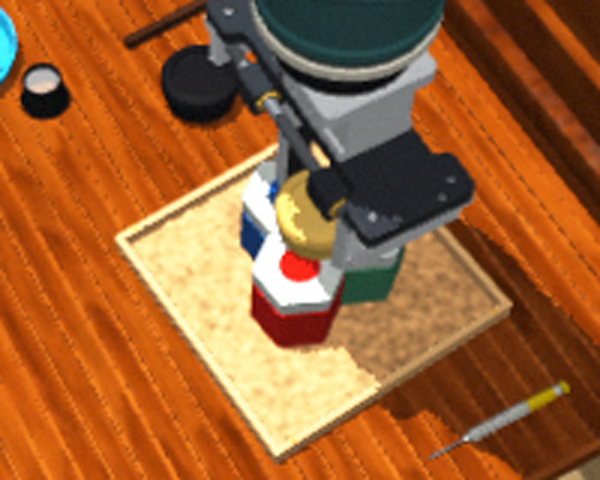

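The pot rests on the lids at crop (310,215), touching down at z = 0.0911, where I expected it. I'll release and back off.

Run:
```python
from h import *
p=robot.get_state()['ee_pos']
robot.gripper_to(.075);st('open')
robot.move_linear((p[0],p[1],.2),velocity=.15)
robot.move_ptp((.40,.08,.25),ikbest((.40,.08,.25),0)[1]);st('away')
ims={n:snap(n,n[0]+"7") for n in("side","top")}
D=dots(ims,{'red':(.551,-.096),'blue':(.5995,-.116),'green':(.558,-.1475)})
for k,v in D.items(): print(k,v[0].round(1),v[1].round(4),round(v[2]))
pt={}
for n in ims:
    m=masks(ims[n])['pot'];p=proj(n,[.57,-.12,.095])[0]
    c=[b for b in blobs(m,150,1500) if np.linalg.norm(b[1]-p)<15]
    for b in c: print('pot',n,b[1],b[0],onz(n,b[1],.095)[0].round(4)); pt[n]=b[1]
if len(pt)==2: print(tri(pt['side'],pt['top']))
cv2.imwrite('pics/c7.png',np.vstack([cv2.resize(cv2.imread('pics/s7.png')[110:285,220:400],None,fx=3,fy=3)[:330],cv2.resize(cv2.imread('pics/t7.png')[165:255,220:400],None,fx=3,fy=3)]))
```

```text
open t 26.45 p [ 0.5692 -0.1198  0.0907] f [ 1.05  0.37 -0.  ] open 0.0752
away t 28.37 p [0.4007 0.0793 0.25  ] f [ 0.04  0.07 -0.67] open 0.0751
('red', 'top') [267.1 216.2] [ 0.5498 -0.0931] 49
('blue', 'top') [276.2 192.5] [ 0.6038 -0.1149] 43
('green', 'top') [293. 213.] [ 0.5564 -0.1524] 29
```

View pics/c7.png

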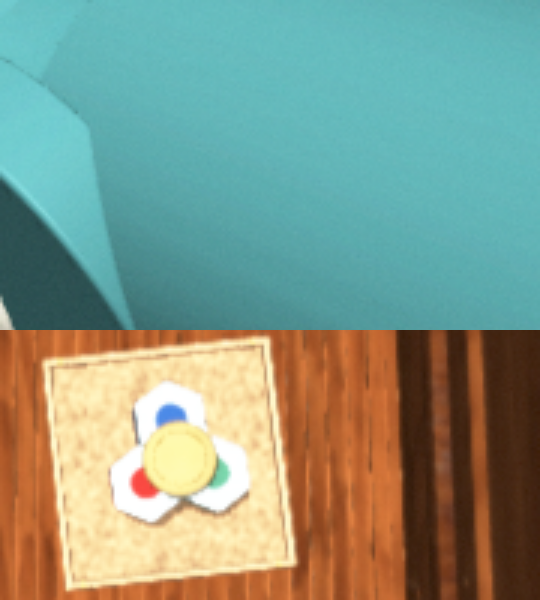

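The top view shows the pot at crop (180,458), centred on the cluster. The arm blocks the side view, so I'll use the pose that was clear before.

Run:
```python
from h import *
robot.move_ptp((.571,.1115,.2),ikbest((.571,.1115,.2),0)[1]);st('away')
ims={n:snap(n,n[0]+"8") for n in("side","top")}
pt={}
for n in ims:
    h=cv2.cvtColor(up(ims[n]),cv2.COLOR_RGB2HSV).astype(int)
    m=((h[...,0]>20)&(h[...,0]<36)&(h[...,1]>70)&(h[...,2]>90)).astype(np.uint8)*255
    p=proj(n,[.57,-.12,.095])[0]
    q=np.zeros_like(m);cv2.circle(q,tuple(int(x*4) for x in p),22*4 if n=="side" else 15*4,255,-1);m&=q
    for b in blobs(m,100,1500)[:1]: print('pot',n,b[1],b[0],onz(n,b[1],.095)[0].round(4)); pt[n]=b[1]
if len(pt)==2: print(tri(pt['side'],pt['top']))
cv2.imwrite('pics/c8.png',np.vstack([cv2.resize(cv2.imread('pics/s8.png')[140:250,220:400],None,fx=3,fy=3),cv2.resize(cv2.imread('pics/t8.png')[165:245,220:400],None,fx=3,fy=3)]))
```

```text
away t 29.4 p [0.5705 0.1115 0.2001] f [ 0.02 -0.17  0.57] open 0.0754
pot side [308.10179211 184.27268263] 837.875 [ 0.5731 -0.1259  0.095 ]
pot top [279.62011845 207.660611  ] 450.25 [ 0.5683 -0.1195  0.095 ]
(array([ 0.56724364, -0.11962992,  0.10834452]), np.float64(0.0030231125909034027))
```

View pics/c8.png

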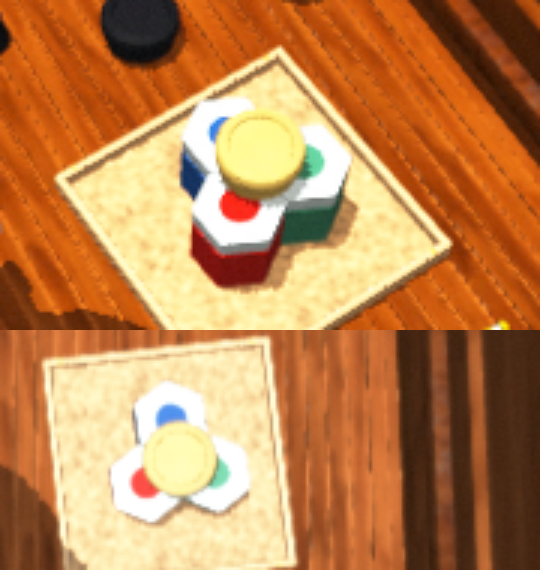

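The pot sits level over the joint, at side crop (261,148). No gap opened between the lids in either view. My side-view pot mask leaked onto the cork, so that number is invalid. I'll recompute from the visible lid centre and hand in.

Run:
```python
from h import *
print(tri([220+261/3,140+148/3],[279.6,207.7]))
robot.pause(.3);robot.sign_off();st()
```

```text
(array([ 0.56812917, -0.12050726,  0.08860059]), np.float64(0.00104657724651528))
the job is handed in; nothing more can be done
the job is handed in; nothing more can be done
```

I handed the job in at about 30 s of the 72 s. Red and green stand in the tray nested against blue, and the yellow pot stands on their lids over the point where the three meet. The hand-in gave no verdict.

**Canisters:** before the pot went on, all three pairs measured 52.0–52.2 mm apart in both views, about 60° apart in direction. I did not measure the distances again afterwards because the pot partly covers the dots. The last pictures from both cameras show no gaps between the lids.

**Pot:** it touched down at the expected height. Its centre measured about (0.568, -0.120), roughly 2 mm from the meeting point at (0.570, -0.120).

**Checks that failed or disagreed:**
- **Heights:** heights measured from the two views came out about 3 mm low throughout, and about 6 mm low for the pot at the end. The force contacts agreed with the heights in the text.
- **Last side-view picture:** the automatic pot mask took in some cork and gave a false position. I replaced it with a centre read by eye from the picture.
- **Bystanders:** the arm never worked near the screwdriver, loupe or hammer, but I did not measure their positions at the end.

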